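Advance the meal counter by clicks

TASK

The last meals are packed, so bring the meal counter up to date: with a fingertip, flick the edge of the broad thumbwheel forward (its top away from you), click by click, until the rib with the balls on its ends has clicked home between the tips of the two pointer posts at the far side of its wheel. It is two or three clicks away; do not let it go past. Leave the counter standing where it is without lifting it, leave the narrow-wheeled counter's wheel as set, and do not disturb the things around.

Things in the scene. Friction and masses are not known exactly. Their poses are not given: they have to be found in the camera images.
- meal_counter: THE ONE TO WORK: counter with the broad white wheel: loose stand of about 2.5 kg, dark base plate 112 x 70 x 12 mm, two upright cheeks (tops 88 mm high). Origin: centre of the underside; x forward (the way the wheel's top is flicked, away from the robot within about 17 degrees), y along the axle, z up
- meal_axle (a point): centre of the wheel, on its axle, 72 mm above the counter's origin; does not turn. Wheel 24 mm wide, smooth rim of 40 mm radius, eight ribs 6 mm thick, 45 degrees apart, to 54 mm radius; one rib has a 10 mm ball on each end. At each click the gap between two ribs is at the top (rim there 112 mm above the worktop), ribs 22.5 and 67.5 degrees to either side of it
- meal_pointer (a point): middle between the tips of the two thin steel pointer posts, one on each side of the broad wheel, at the far side (50 mm forward of the axle, 93 mm above the worktop): here the tip of the ball-ended rib must come. A fingertip carried level and forward over the wheel from 42 mm before the axle, its end 4 to 8 mm above the rim's top, takes one rib along by one click
- meal_wheel (a joint): angle of the broad wheel, rad, grows as its top goes forward. A click is 0.785; it springs to the nearest click, snapping on from half-way; needs about 2 to 5 N at a rib. Ball-ended rib: at 0, 67.5 degrees behind the top (robot side); 0.785, 22.5 behind; 1.571, 22.5 forward; 2.356, 67.5 forward, at the pointers (wanted). Starts at 0 or 0.785, settled after 0.5 s; stop at -0.35
- soup_counter: NOT to be worked: counter with the narrow white wheel: loose stand of about 2.5 kg, dark base plate 112 x 56 x 12 mm, two upright cheeks (tops 88 mm high). Origin: centre of the underside; x forward (the way the wheel's top is flicked, away from the robot within about 17 degrees), y along the axle, z up
- soup_axle (a point): centre of the wheel, on its axle, 72 mm above the counter's origin; does not turn. Wheel 10 mm wide, smooth rim of 40 mm radius, eight ribs 6 mm thick, 45 degrees apart, to 54 mm radius; one rib has a 10 mm ball on each end. At each click the gap between two ribs is at the top (rim there 112 mm above the worktop), ribs 22.5 and 67.5 degrees to either side of it
- soup_wheel (a joint): angle of the narrow wheel in rad, same meaning; starts at 0 and must stay there
- sample_box_a: loose food sample box with a snap lid, 69 x 103 x 48 mm, between the two counters on the robot's side; origin: centre of the underside. Bystander
- label_roll: loose roll of labels, 60 mm across, 30 mm high, between the two counters; origin: centre of the underside. Bystander
- steel_cup: loose steel cup, 76 mm across, 102 mm high, behind the label roll; origin: centre of the underside. Bystander
- kitchen_timer: loose wind-up kitchen timer, 63 mm across, 56 mm high, at the back; origin: centre of the underside. Bystander
Things that resemble listed ones, but are neither listed nor needed, are in the scene too. Leave any yellow look-alike of the meal_counter alone.

How it is judged:
On the way:
1. the broad wheel rests on the click before the last (ball-ended rib just forward of the top) (value of joint meal_wheel between 1.271 and 1.871 rad), for 0.1 s.
At the end, for the whole second after the job is handed in: The broad wheel rests at its wanted click (joint within 0.2 rad of 2.356: ball-ended rib between the pointer tips), the narrow wheel still at 0 (within 0.2 rad), both counters standing within 25 mm of where they were (value of joint meal_wheel between 2.156 and 2.556 rad and velocity of joint meal_wheel between -0.1 and 0.1 rad/s and value of joint soup_wheel between -0.2 and 0.2 rad and angle between meal_counter's own z axis and vertical below 0.05 rad and height (world z) of meal_counter below 0.005 m and distance of each of meal_counter, soup_counter from where it was at the start of the episode below 0.025 m); the robot touches nothing.
It fails at once if the broad wheel goes past the wanted click (value of joint meal_wheel above 2.788 rad).
It fails at once if the narrow wheel is turned by a click (value of joint soup_wheel above 0.42 rad or value of joint soup_wheel below -0.42 rad).
It fails at once if a counter is lifted, tipped or shoved away (more than 25 mm) (height (world z) of meal_counter above 0.01 m or angle between meal_counter's own z axis and vertical above 0.15 rad or distance of any of meal_counter, soup_counter from where it was at the start of the episode above 0.025 m).
It fails at once if a bystander is moved by more than 20 mm (distance of any of sample_box_a, label_roll, steel_cup, kitchen_timer from where it was at the start of the episode above 0.02 m).
It also fails if it takes over 43 s, if anything falls off the work surface, if the arm or the gripper's body presses on something with over 40 N, if the wrist force passes 120 N, or if a joint passes its speed limit or range.

ROBOT

A 6-joint arm with a two-finger parallel gripper is mounted at the origin on the work surface; the furniture and walls round the work are solid. World frame = base frame: x ahead of the robot, y to its left, z up, the work surface at z = 0. Lengths are in m, angles in rad, forces in N, time in s.
With the tool pointing down it reaches from about 0.4 to 0.825 m from the base axis. Payload 7 kg.
Tool frame: the origin (TCP) lies between the finger pads; the fingertips stand 11 mm ahead of it and the grasp point (between the pads) lies 8 mm behind it; z points along the fingers, y is the direction in which the jaws open and shut (so a half turn about z gives the same grasp; the last joint's range is limited). The gripper opens to 85 mm and grips with 20 to 120 N. Pads are 22 mm wide; open, the fingers measure 114 mm over their backs; the gripper's body (76 mm by 85 mm) begins 54 mm behind the grasp point. The pads swing forward as they close: fully open they stand 13 mm farther back than shut.
Start: joints at [1.574, 0.359, 0.012, 0, -1.224, -0.288], TCP at [0.19, 0.648, 0.21] pointing down, gripper open.
Joint ranges: [-3.07, 3.07], [-1.43, 2.12], [-1.02, 1.25], [-3.03, 1.67], [-3.05, -0], [-3.03, 3.03]. Speed limits (rad/s): [2.39, 2.39, 3.01, 3.14, 3.14, 3.14].

INTERFACE

Orientations are given as a unit quaternion [w, x, y, z].
In Python, from bench import r gives the robot as it stands.
- The arm moves only by the shell command python3 -m crank 'ROWS' [FORCE]. ROWS is a JSON object of lists of equal length, an entry for each row: "twist": the turn, a rotation vector about the tool's x, y, z in rad, a list of three; "offset": the shift along the tool's x, y, z in mm, a list of three; "hand": the closure, from 0 (fully open) to 1 (shut). A call has 1 to 10 rows; each row is the pose to reach, as a shift and turn from the pose commanded when the call began, along the tool's axes at that moment; what a row does not reach only later rows make up. A row lasts 1/8 s, in which the tool goes at most 62.5 mm and 10.7 degrees, less where a joint would pass 70% of its speed; a pose out of reach is approached as far as the arm can. A call with a gripper value outside its range is refused whole. The fingers move at their own pace and stop on an object; FORCE is the grip in N (left out, the last holds). Time passes only in rows, so rows that repeat a pose let the fingers close. It gives the time, the measured TCP pose, the force and the opening at its end, in the units of the state.
- r.read_state(): the state, without advancing time (a new reading comes with each control period).
- r.snapshot(name): name is "scene" or "side" or "wrist"; returns a dict with "image" (384x512x3 uint8, blue, green, red), "z_map" (384x512 float32, m along the optical axis (not along the pixel's ray), 0 where there is no reading), "K" (3x3 intrinsics, pixels), "R" (3x3) and "t" (3): a world point X has camera coordinates R X + t. Camera axes: x right, y down, z forward; pixel columns grow to the right and rows downward; lengths in m; the calibration is good to about 2 mm. A picture is of the moment at which its call begins.
- r.job_done(): hands the job in, once; it reports no verdict.
The state is a dict: "t": time; "joint_positions": joint angles; "qd": joint speeds; "joint_torque": joint torques, N m; "tcp_pos": TCP position; "tool_rot": TCP orientation; "ft_force": force on the tool from outside, world axes, zero at the start; "wrist_torque": the same for the moment, N m; "opening": finger opening in m.
Only numpy, scipy, OpenCV 4.12 (cv2) and the standard library are available. Lean on these libraries where they do the work, as an engineer would, in place of code of your own. Each camera call takes 0.05 s, during which the arm holds its last target. There are 200 camera calls.

## Working session

There is one attempt and no reset: what is moved stays moved. The work goes in short steps, Python scripts to look and compute and a shell command to move; the robot and the scene stay as the last step left them, time stands still between calls to the robot, and variables do not carry over. Pictures are saved under pics/ and viewed, about 8 in all and at most 12, crops included, and the job is handed in when it is done.

```bash
mkdir -p pics
cat > h.py <<'E'
import numpy as np,cv2
from bench import r
def snap(n,f=None):
    s=r.snapshot(n)
    if f: cv2.imwrite('pics/'+f,s['image'])
    K,R,t=[np.array(s[k]) for k in('K','R','t')]
    z=s['z_map'];v,u=np.mgrid[0:384,0:512]
    c=np.stack([(u-K[0,2])/K[0,0]*z,(v-K[1,2])/K[1,1]*z,z],-1)
    s['P']=(c-t)@R; s['P'][z==0]=np.nan
    return s
E
python3 - <<'E'
from h import *
a=snap('scene','a.png');b=snap('side','b.png')
np.savez('ab.npz',aP=a['P'],aI=a['image'],bP=b['P'],bI=b['image'])
cv2.imwrite('pics/ab.png',cv2.resize(np.hstack([a['image'],b['image']]),(800,300)))
s=r.read_state();print(s)
for x in(a,b):print((-x['R'].T@x['t']).round(3),x['R'].round(2).tolist())
E
```

```text
{'t': 0.1, 'joint_positions': array([ 1.57412080e+00,  3.59281520e-01,  1.11660602e-02, -3.46946721e-04,
       -1.22410126e+00, -2.88084346e-01]), 'qd': array([-0.0009665 , -0.00282476,  0.00168059,  0.00180079,  0.0001757 ,
        0.00059801]), 'joint_torque': array([-8.97262544e-04, -5.84769309e+01,  2.94104004e+01,  6.95451558e+00,
       -3.19021543e-03,  9.81219500e-06]), 'tcp_pos': array([0.18952013, 0.64736604, 0.20917908]), 'tool_rot': array([ 7.26351503e-04,  9.89872443e-01, -1.41957792e-01, -5.82688117e-05]), 'ft_force': array([-0.83897201, -0.46607113,  0.13502593]), 'wrist_torque': array([-0.01616051, -0.04356124, -0.00625698]), 'opening': 0.08529048896783582}
[-0.004 -0.401  0.85 ] [[0.56, -0.83, 0.01], [-0.63, -0.43, -0.65], [0.54, 0.36, -0.76]]
[ 0.226 -0.653  0.657] [[0.9, -0.44, -0.01], [-0.3, -0.6, -0.75], [0.33, 0.67, -0.67]]
```

View pics/a.png

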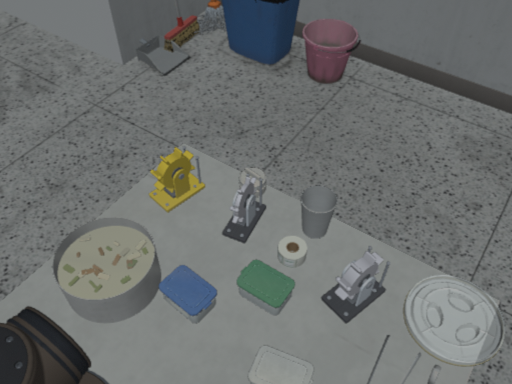

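View pics/b.png

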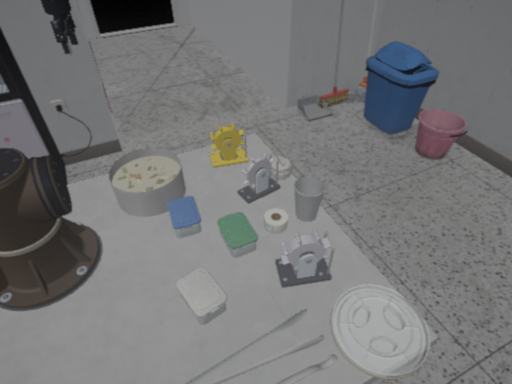

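The scene view shows a counter at about (355,285) that looks broad, another at (246,205) that looks narrow, and the yellow look-alike at (177,180). Next I measure both base plates and the wheel pixels.

Run:
```python
from h import *
d=np.load('ab.npz')
for n,boxes in(('a',[(318,240,392,322),(218,162,272,242)]),('b',[(268,225,338,288),(232,150,285,202)])):
  P=d[n+'P'];I=d[n+'I'].astype(int)
  for x0,y0,x1,y1 in boxes:
    p=P[y0:y1,x0:x1].reshape(-1,3);g=I[y0:y1,x0:x1].reshape(-1,3).max(1)
    for lo,hi,dark in((.007,.017,1),(.08,.135,0)):
      m=(p[:,2]>lo)&(p[:,2]<hi)&((g<100)|(not dark))
      q=p[m];rc=cv2.minAreaRect((q[:,:2]*1000).astype(np.float32))
      print(n,dark,m.sum(),'z',q[:,2].max().round(3),'med',np.median(q,0).round(3),[np.round(c,1) for c in rc])
a=d['aI'][235:325,310:400];b=d['bI'][220:295,262:352]
cv2.imwrite('pics/c.png',np.hstack([cv2.resize(a,(400,400),interpolation=2),cv2.resize(b,(400,400),interpolation=2)]))
```

```text
a 1 813 z 0.017 med [ 0.481 -0.292  0.01 ] [array([ 510.6, -284.6]), array([ 69.6, 112.8]), np.float64(73.8)]
a 0 937 z 0.123 med [ 0.504 -0.285  0.096] [array([ 512.3, -284.4]), array([ 51.1, 102.9]), np.float64(73.3)]
a 1 551 z 0.017 med [ 0.517 -0.014  0.01 ] [array([566.4,   1.2]), array([161. ,  54.5]), np.float64(8.7)]
a 0 419 z 0.122 med [ 0.539 -0.005  0.093] [array([543.8,  -1.2]), array([103.5,  37.2]), np.float64(9.8)]
b 1 633 z 0.017 med [ 0.489 -0.301  0.011] [array([ 514.2, -287.7]), array([ 67.6, 110.4]), np.float64(73.3)]
b 0 847 z 0.124 med [ 0.511 -0.292  0.095] [array([ 515.2, -287.9]), array([ 51. , 102.2]), np.float64(74.0)]
b 1 308 z 0.016 med [ 0.524 -0.018  0.011] [array([547.1,  -6.5]), array([112.7,  53.3]), np.float64(7.8)]
b 0 346 z 0.122 med [ 0.546 -0.008  0.093] [array([549.4,  -5.2]), array([103.8,  35. ]), np.float64(12.1)]
```

View pics/c.png

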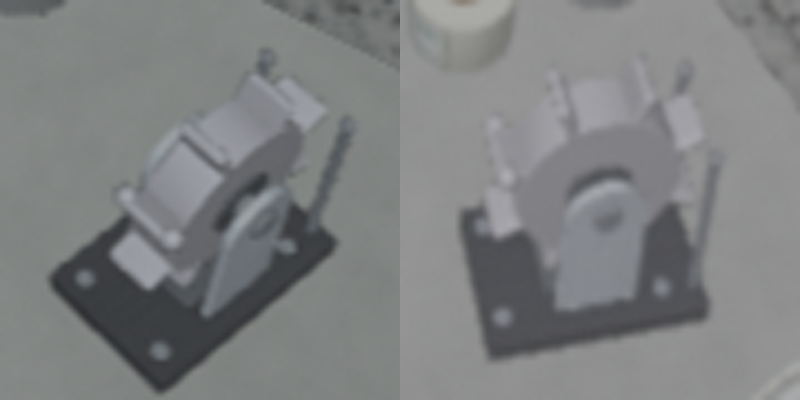

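The broad counter is at about (0.512, -0.286), heading about -16.4°. Its plate measures 70 × 112 mm and the rib tops reach 0.123, as they should. The balled rib is on the robot side, low, about 67.5° behind the top, so the wheel is at 0 and needs three clicks. The tool's x axis already points along the counter's forward direction. Now I work out the offsets.

```bash
cat >> h.py <<'E'
from scipy.spatial.transform import Rotation as Ro
C=np.array([.5125,-.286]);f=np.array([np.cos(np.radians(-16.4)),np.sin(np.radians(-16.4))])
def off(X):
    s=r.read_state();q=s['tool_rot'];M=Ro.from_quat(q,scalar_first=True)
    return (M.inv().apply(np.array(X)-s['tcp_pos'])*1000).round(1)
E
python3 - <<'E'
from h import *
print(off([.5,.25,.24]),off([*(C-.048*f),.2]),off([*(C-.042*f),.129]))
E
```

```text
[409.6 294.1 -30.4] [524.3 804.9  10.4] [530.3 804.8  81.4]
```

```bash
python3 -m crank '{"twist":[[0,0,0],[0,0,0],[0,0,0],[0,0,0],[0,0,0],[0,0,0],[0,0,0],[0,0,0],[0,0,0],[0,0,0]],"offset":[[40,29,-10],[80,58,-20],[122,88,-30],[165,118,-30],[205,147,-30],[250,177,-30],[290,206,-30],[330,236,-30],[370,265,-30],[410,294,-30]],"hand":[1,1,1,1,1,1,1,1,1,1]}' 30
python3 -c "
from h import *
print(off([*(C-.055*f),.22]),r.read_state()['joint_positions'].round(2))"
```

```text
t: 1.35
tcp_pos: [0.5012, 0.249, 0.2398]
tool_rot: [0.0, 0.99, -0.142, -0.0]
ft_force: [1.4, 0.3, 0.9]
opening: -0.0
[106.1 510.2  19.9] [ 0.81  0.15 -0.2  -0.   -1.22  0.48]
```

```bash
python3 -m crank '{"twist":[[0,0,0],[0,0,0],[0,0,0],[0,0,0],[0,0,0],[0,0,0],[0,0,0],[0,0,0],[0,0,0],[0,0,0]],"offset":[[11,55,0],[23,110,0],[34,165,0],[46,220,0],[57,275,0],[69,330,5],[80,385,10],[92,440,15],[106,510,20],[106,510,20]],"hand":[1,1,1,1,1,1,1,1,1,1]}'
python3 -c "
from h import *
w=snap('wrist','w.png');a=snap('scene')
cv2.imwrite('pics/w2.png',np.hstack([cv2.resize(w['image'],(400,300)),cv2.resize(a['image'][200:335,300:480],(400,300))]))
for n,s in(('w',w),('a',a)):
  p=s['P'].reshape(-1,3);m=(p[:,2]>.08)&(p[:,2]<.135)&(np.hypot(p[:,0]-C[0],p[:,1]-C[1])<.075);q=p[m]
  rc=cv2.minAreaRect((q[:,:2]*1000).astype(np.float32));print(n,m.sum(),rc,q[:,2].max())
print(off([*(C-.042*f),.129]))"
```

```text
t: 2.6
tcp_pos: [0.4576, -0.2719, 0.2189]
tool_rot: [0.0, 0.99, -0.144, -0.001]
ft_force: [-1.0, 0.3, 0.7]
opening: -0.0004
w 3019 ((515.5078125, -286.2750244140625), (52.18318176269531, 103.40171813964844), 74.12813568115234) 0.12393676447801025
a 931 ((511.5758361816406, -284.5666198730469), (50.831748962402344, 103.3392562866211), 73.65036010742188) 0.1233523561467253
[14.7  0.2 90.3]
```

View pics/w2.png

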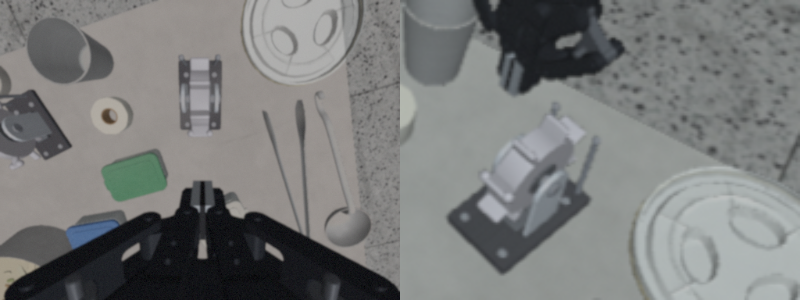

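The wrist view shows the fingers in line with the broad wheel (about (200,95) in the left half). The measured centres agree within 3 mm. I descend to the starting point.

```bash
python3 -m crank '{"twist":[[0,0,0],[0,0,0],[0,0,0],[0,0,0]],"offset":[[14,0,45],[14,0,75],[14,0,90],[14,0,90]],"hand":[1,1,1,1]}'; python3 -m crank '{"twist":[[0,0,0],[0,0,0],[0,0,0],[0,0,0],[0,0,0],[0,0,0],[0,0,0],[0,0,0]],"offset":[[6,0,0],[12,0,0],[18,0,0],[24,0,0],[30,0,0],[36,0,0],[42,0,0],[42,0,0]],"hand":[1,1,1,1,1,1,1,1]}'
cat > look.py <<'E'
from h import *;import sys
n=sys.argv[1];a=snap('scene');b=snap('side')
cv2.imwrite(f'pics/{n}.png',np.hstack([cv2.resize(a['image'][200:335,300:480],(400,300),interpolation=2),cv2.resize(b['image'][205:295,250:370],(400,300),interpolation=2)]))
s=r.read_state();d=(s['tcp_pos'][:2]-C)@f
p=a['P'].reshape(-1,3);g=a['image'].reshape(-1,3).max(1)
m=(p[:,2]>.007)&(p[:,2]<.017)&(g<100)&(np.hypot(p[:,0]-C[0],p[:,1]-C[1])<.075)
print('fwd',d,'z',s['tcp_pos'][2],s['ft_force'],'base',cv2.minAreaRect((p[m][:,:2]*1000).astype(np.float32)))
E
python3 look.py l1
```

```text
t: 3.2
tcp_pos: [0.4723, -0.2718, 0.1297]
tool_rot: [0.0, 0.99, -0.141, -0.001]
ft_force: [-0.5, -0.4, 0.2]
opening: -0.0002
t: 4.2
tcp_pos: [0.5131, -0.2847, 0.1298]
tool_rot: [0.0, 0.99, -0.142, -0.0]
ft_force: [0.1, 0.3, -0.5]
opening: 0.0003
fwd -0.0003550236790757916 z 0.12985175000603344 [0.72013669 0.14379526 0.04744739] base ((510.5472412109375, -284.76422119140625), (69.08975982666016, 114.19469451904297), 73.11914825439453)
```

View pics/l1.png

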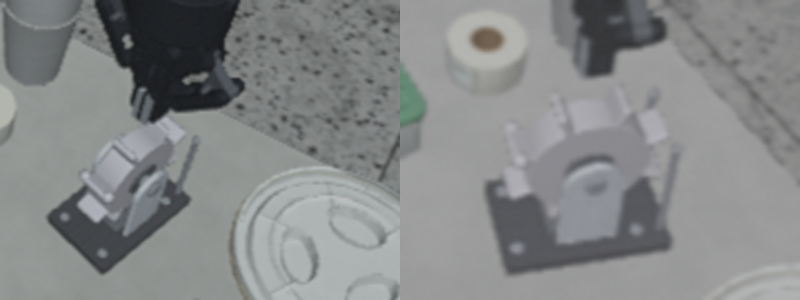

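The fingertip, at (145,115) in the left half and (595,70) in the right, looks to the left of or above the wheel, and the wheel hasn't moved. I check the tip position from depth.

Run:
```python
from h import *
for n in('scene','side'):
  s=snap(n);p=s['P'].reshape(-1,3)
  e=p[:,:2]-C;fw=e@f;la=e@np.array([f[1],-f[0]])
  m=(abs(fw)<.06)&(abs(la)<.06)&(p[:,2]>.126)&(p[:,2]<.3)
  for lo in np.arange(.115,.19,.008):
    k=(abs(fw)<.06)&(abs(la)<.06)&(p[:,2]>lo)&(p[:,2]<=lo+.008)
    if k.any():print(n,lo.round(3),k.sum(),'fw',np.percentile(fw[k],[2,98]).round(3),'la',np.percentile(la[k],[2,98]).round(3))
  v=s['R']@np.array([.513,-.285,.118])+s['t'];u=s['K']@v;print(u[:2]/u[2])
```

```text
scene 0.115 79 fw [-0.025  0.02 ] la [-0.011  0.01 ]
scene 0.147 6 fw [-0.015 -0.008] la [-0.007  0.005]
scene 0.155 43 fw [-0.015  0.001] la [-0.014  0.012]
scene 0.163 48 fw [-0.015  0.002] la [-0.014  0.012]
scene 0.171 53 fw [-0.015 -0.002] la [-0.015  0.012]
scene 0.179 38 fw [-0.015 -0.008] la [-0.009  0.012]
scene 0.187 42 fw [-0.017 -0.008] la [-0.022  0.017]
[363.40021457 260.88370192]
side 0.115 77 fw [-0.02   0.024] la [-0.011  0.012]
side 0.123 1 fw [-0.017 -0.017] la [0.005 0.005]
side 0.147 5 fw [-0.008 -0.003] la [0.004 0.006]
side 0.155 25 fw [-0.011  0.009] la [-0.007  0.013]
side 0.163 35 fw [-0.011  0.011] la [-0.003  0.014]
side 0.171 38 fw [-0.011  0.006] la [-0.006  0.014]
side 0.179 12 fw [-0.011  0.004] la [-0.007  0.013]
side 0.187 9 fw [-0.013 -0.009] la [-0.008  0.012]
[305.47544901 236.24419186]
```

Both cameras put the fingertip end at about z 0.149 instead of the expected 0.119, though it is right in forward and sideways position. The finger passed about 30 mm too high and touched nothing. I go back, lower by 15 mm and measure the tip again before relying on it.

```bash
cat > tip.py <<'E'
from h import *
st=r.read_state();T=st['tcp_pos']
print('tcp',T.round(4),'fwd',((T[:2]-C)@f).round(4),'open',st['opening'].round(4),'F',st['ft_force'].round(1))
for n in('scene','side'):
  s=snap(n);p=s['P'].reshape(-1,3);g=s['image'].reshape(-1,3).max(1)
  e=p[:,:2]-T[:2];fw=e@f;la=e@np.array([f[1],-f[0]])
  m=(abs(fw)<.016)&(abs(la)<.018)&(p[:,2]>.10)&(p[:,2]<.2)
  z=np.sort(p[m][:,2]);print(n,m.sum(),'lowest',z[[0,2,5,10]].round(4),'mean fw/la of low',fw[m][np.argsort(p[m][:,2])][:15].mean().round(4))
E
python3 -m crank '{"twist":[[0,0,0],[0,0,0],[0,0,0],[0,0,0]],"offset":[[-30,0,0],[-42,0,0],[-42,0,15],[-42,0,15]],"hand":[1,1,1,1]}'; python3 tip.py; python3 -c "
from h import *
s=snap('wrist','w3.png');print(s['K'].round(1).tolist(),(-s['R'].T@s['t']).round(3),s['R'].round(2).tolist())"
```

```text
t: 4.9
tcp_pos: [0.472, -0.2726, 0.1137]
tool_rot: [-0.0, 0.99, -0.142, -0.001]
ft_force: [-0.0, 0.3, 0.1]
opening: -0.0001
[[278.4, 0.0, 258.8], [0.0, 278.4, 195.0], [0.0, 0.0, 1.0]] [ 0.541 -0.293  0.277] [[-0.28, -0.96, -0.0], [-0.92, 0.27, 0.29], [-0.27, 0.08, -0.96]]Traceback (most recent call last):
  File "tip.py", line 3, in <module>
    print('tcp',T.round(4),'fwd',((T[:2]-C)@f).round(4),'open',st['opening'].round(4),'F',st['ft_force'].round(1))
                                                               ^^^^^^^^^^^^^^^^^^^
AttributeError: 'float' object has no attribute 'round'
```

View pics/w3.png

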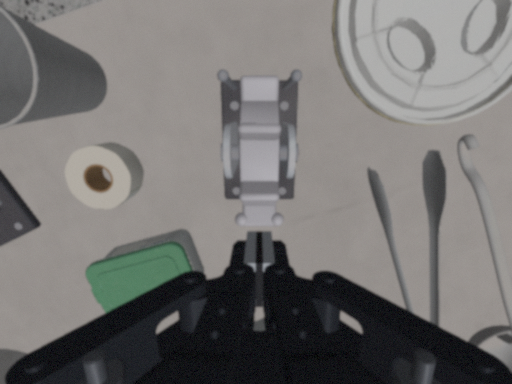

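The wrist view confirms the balls at (242,220) and (277,220) on the robot side, so the wheel is still at 0. The posts show at (223,75) and (297,75), and the fingers are centred at about column 260.

```bash
sed -i "s/st\['opening'\].round(4)/st['opening']/" tip.py; python3 tip.py
```

```text
tcp [ 0.4725 -0.2728  0.1142] fwd -0.0421 open -0.00045984678893273005 F [-0.5  0.2 -0.2]
scene 336 lowest [0.1006 0.1006 0.1015 0.102 ] mean fw/la of low 0.009
side 150 lowest [0.1001 0.1357 0.1388 0.1419] mean fw/la of low -0.0033
```

```bash
python3 -m crank '{"twist":[[0,0,0],[0,0,0],[0,0,0]],"offset":[[0,0,7],[0,0,13],[0,0,13]],"hand":[1,1,1]}'; python3 tip.py; python3 look.py l2
```

```text
t: 5.42
tcp_pos: [0.472, -0.2726, 0.1012]
tool_rot: [-0.0, 0.99, -0.142, -0.001]
ft_force: [-0.1, -0.9, 0.0]
opening: 0.0001
tcp [ 0.472  -0.2726  0.1012] fwd -0.0427 open 9.079377606731539e-05 F [-0.1 -0.9  0. ]
scene 343 lowest [0.1    0.1001 0.1018 0.1262] mean fw/la of low 0.0002
side 191 lowest [0.1226 0.1251 0.1264 0.1302] mean fw/la of low -0.0019
fwd -0.04202617451546789 z 0.10218349822601884 [-0.63954531  0.13806145  1.07357596] base ((510.5877685546875, -285.1330261230469), (69.34678649902344, 113.77392578125), 72.79750061035156)
```

View pics/l2.png

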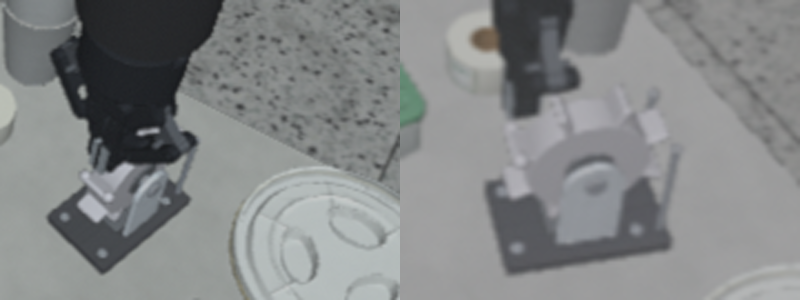

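The fingertip, at (520,100) in the right half, now stands just above the balled rib and behind the next rib, with its end at about 0.121. I lower it 4 mm more and flick forward 50 mm.

```bash
python3 -m crank '{"twist":[[0,0,0],[0,0,0],[0,0,0],[0,0,0],[0,0,0],[0,0,0],[0,0,0],[0,0,0],[0,0,0],[0,0,0]],"offset":[[0,0,4],[7,0,4],[14,0,4],[20,0,4],[26,0,4],[32,0,4],[38,0,4],[44,0,4],[50,0,4],[50,0,4]],"hand":[1,1,1,1,1,1,1,1,1,1]}'; python3 look.py l3
```

```text
t: 6.88
tcp_pos: [0.5206, -0.2869, 0.0975]
tool_rot: [-0.0, 0.99, -0.142, -0.0]
ft_force: [-0.5, -0.3, -0.4]
opening: -0.0003
fwd 0.007629658730260992 z 0.09768658942053624 [ 0.62182053 -0.10698965 -0.40172097] base ((510.251220703125, -284.6575012207031), (69.37357330322266, 113.31306457519531), 73.84152221679688)
```

View pics/l3.png

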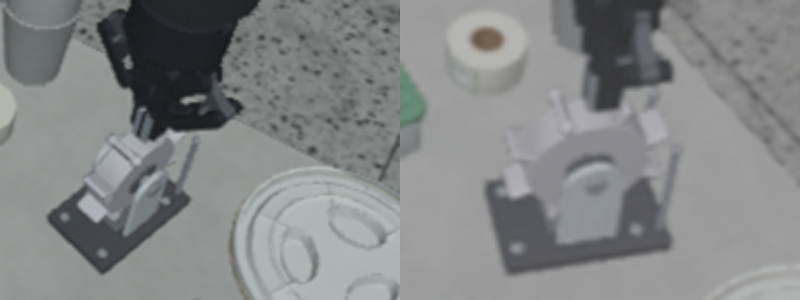

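One click is done: the balled rib is now just behind the top, at about (555,97) in the right half, and the base hasn't shifted. I lift, go back and down, then make the second flick.

```bash
python3 -m crank '{"twist":[[0,0,0],[0,0,0],[0,0,0],[0,0,0],[0,0,0],[0,0,0],[0,0,0]],"offset":[[-1,0,-15],[-1,0,-35],[-30,0,-35],[-50,0,-35],[-50,0,-15],[-50,0,0],[-50,0,0]],"hand":[1,1,1,1,1,1,1]}'; python3 -m crank '{"twist":[[0,0,0],[0,0,0],[0,0,0],[0,0,0],[0,0,0],[0,0,0],[0,0,0],[0,0,0],[0,0,0]],"offset":[[7,0,0],[14,0,0],[20,0,0],[26,0,0],[32,0,0],[38,0,0],[44,0,0],[50,0,0],[50,0,0]],"hand":[1,1,1,1,1,1,1,1,1]}'; python3 -m crank '{"twist":[[0,0,0],[0,0,0],[0,0,0],[0,0,0],[0,0,0]],"offset":[[-1,0,-15],[-1,0,-35],[-30,0,-35],[-50,0,-35],[-50,0,-35]],"hand":[1,1,1,1,1]}'; python3 look.py l4; python3 -c "
from h import *
a=cv2.imread('pics/l4.png');w=snap('wrist')['image'][40:280,180:340]
cv2.imwrite('pics/l5.png',np.hstack([a[:,400:],cv2.resize(w,(200,300))]))"
```

```text
t: 7.85
tcp_pos: [0.4718, -0.2726, 0.0974]
tool_rot: [-0.0, 0.99, -0.142, -0.001]
ft_force: [-0.3, -0.6, 0.1]
opening: 0.0003
t: 8.98
tcp_pos: [0.5206, -0.2869, 0.0975]
tool_rot: [-0.0, 0.99, -0.142, -0.0]
ft_force: [-0.2, -0.5, 0.7]
opening: 0.0
t: 9.6
tcp_pos: [0.4716, -0.2726, 0.1345]
tool_rot: [0.0, 0.99, -0.142, 0.001]
ft_force: [0.3, -0.1, 1.0]
opening: 0.0
fwd -0.04151365129493038 z 0.13422870184435187 [-0.0034421   0.46425398 -0.66953051] base ((510.1377868652344, -284.6114196777344), (69.7392349243164, 114.02413940429688), 73.46341705322266)
```

View pics/l5.png

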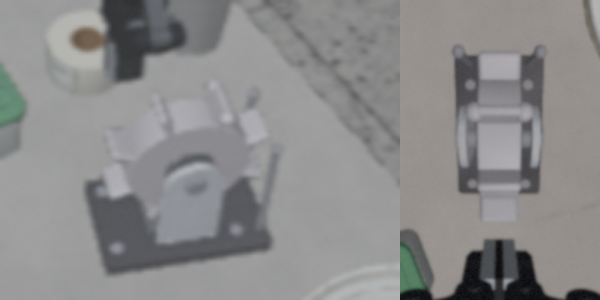

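The wrist crop shows the balls at (473,112) and (526,112), on the rib just forward of the top. That is click 1.571, settled, so one flick is left.

```bash
python3 -m crank '{"twist":[[0,0,0],[0,0,0],[0,0,0]],"offset":[[0,0,20],[0,0,35],[0,0,35]],"hand":[1,1,1]}'; python3 -m crank '{"twist":[[0,0,0],[0,0,0],[0,0,0],[0,0,0],[0,0,0],[0,0,0],[0,0,0],[0,0,0],[0,0,0]],"offset":[[7,0,0],[14,0,0],[20,0,0],[26,0,0],[32,0,0],[38,0,0],[44,0,0],[50,0,0],[50,0,0]],"hand":[1,1,1,1,1,1,1,1,1]}'; python3 -m crank '{"twist":[[0,0,0],[0,0,0],[0,0,0],[0,0,0],[0,0,0],[0,0,0]],"offset":[[-1,0,-15],[-1,0,-35],[-30,0,-50],[-55,0,-90],[-55,0,-90],[-55,0,-90]],"hand":[1,1,1,1,1,1]}'; python3 look.py l6; python3 -c "
from h import *
a=cv2.imread('pics/l6.png');w=snap('wrist')['image'][20:260,180:340]
cv2.imwrite('pics/l7.png',np.hstack([a[:,400:],cv2.resize(w,(200,300))]))"
```

```text
t: 10.12
tcp_pos: [0.4717, -0.2726, 0.0966]
tool_rot: [-0.0, 0.99, -0.142, -0.001]
ft_force: [-0.3, -0.3, 0.4]
opening: -0.0002
t: 11.25
tcp_pos: [0.5206, -0.2869, 0.0975]
tool_rot: [-0.0, 0.99, -0.142, -0.0]
ft_force: [0.4, -1.3, -0.6]
opening: -0.0003
t: 12.0
tcp_pos: [0.4677, -0.2713, 0.1891]
tool_rot: [-0.0, 0.99, -0.142, 0.001]
ft_force: [-0.5, 0.6, -0.5]
opening: -0.0
fwd -0.04737562112292125 z 0.1877591630055476 [ 0.60640267 -0.30941375  0.11580719] base ((510.71234130859375, -284.4422607421875), (69.63251495361328, 113.2593994140625), 73.91171264648438)
```

View pics/l7.png

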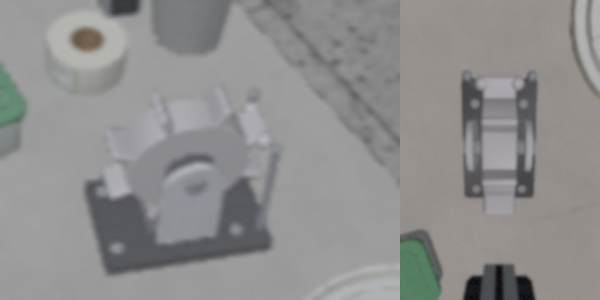

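The balls now sit at (481,85) and (518,85), between the post tips at (467,76) and (531,76). The arm is clear of everything, so I hand in.

```bash
python3 -c "
from h import *
print(r.job_done())"
```

```text
the job is handed in; nothing more can be done
None
```

The broad wheel is at its wanted click, and I handed the job in at about 12 s. I flicked it forward three clicks, from 0 to 2.356 rad, with the closed fingertips.

- **Wheel:** pictures showed the balled rib just behind the top after the first flick and just forward of it after the second. After the third it sat between the two pointer tips, seen in the wrist and side views.
- **Counter:** its base plate stayed within about 1 mm in the scene camera. Wrist force readings taken between moves stayed under about 1.5 N.
- **Not measured at the end:** I did not measure the narrow-wheeled counter or the bystanders again. The arm stayed well above them, and those in view looked unmoved.
- **Disagreement:** both cameras showed the fingertips ending about 20 mm above the reported TCP, not 11 mm below it as stated. My first pass therefore went over the wheel without touching it. I lowered the tool by the measured amount and the flicks then worked. I did not find the cause.

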